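# Hang the cleaned parts basket on the draining hook

## Task

Lift the wire basket out of the drained ultrasonic cleaner and hang it by the middle of its handle on the hook of the draining stand, so that it hangs there level and still. Keep it upright on the way, and leave the other things on the bench where they are.

Things in the scene. Friction and masses are not known exactly. Their poses are not given: they have to be found in the camera images.
- basket: Loose steel wire basket in the cleaner: 90 (x) x 130 (y) x 50 mm high, about 0.22 kg. Its rigid handle: two uprights at y = +-63 rise to a straight black strap along y, 130 long, 16 wide (x), 12 high, underside 110 and top 122 mm above the basket's bottom; on its middle stands a lifting grip, top at 162 mm. Half-turn symmetric. Origin: centre of underside, z up. Up to 7 mm, 0.06 rad off the well.
- handle_mid (a point): Middle of the underside of the handle strap, 110 mm above the basket's bottom: the part that should lie on the hook; axes as the basket. The opening from rim to strap is 60 mm high, 122 wide. The lifting grip on it, a black tab 12 thick (x) x 32 wide (y), spans 12 to 52 mm above this point; pinch it across its 12 mm from above (35 N is plenty), fingertips above the strap's top.
- cleaner: Ultrasonic cleaner, fixed: white housing 150 (x) x 200 (y) x 100 mm high with an open, empty well 120 x 170 mm, floor 30 mm above the bench; the basket's bottom must rise above 100 mm to come out. Origin: centre of its underside on the bench. Place and yaw change, left or right of the stand.
- stand: Draining stand, fixed, steel: shallow tray foot 200 x 130 x 12 mm, a post 16 mm thick and 167 mm high, and a flat bar hook, 30 mm wide, 8 thick, level from the post towards the stand's -x, top face 165 mm above the bench, with an upturned end 6 mm thick, 110 mm from the post. Nothing rises above the tip. Origin: foot of the post on the bench, z up; y runs across the hook. Place, yaw change.
- hook_seat (a point): Where the strap should lie, crosswise (basket's y along the stand's y): on top of the hook's level bar, 75 mm in front (-x) of the post's axis, 165 mm above the bench. There the basket clears the post and its bottom hangs 55 mm above the bench. Axes as the stand.
- hook_tip (a point): Top of the hook's upturned end, 35 mm further out (-x) than the seat and 18 mm higher (183 mm above the bench). The bar must enter the handle's opening: the strap passes over the tip, the basket's rim under the bar.
- cast: Bystander: a dental plaster cast, block 60 x 62 x 22 with a tooth arch to 35 high (sizes in mm). Origin: centre of its underside.
- spatula: Bystander: a plaster spatula, 170 long, lying down (sizes in mm). Origin: centre of its underside.
- jar: Bystander: a jar, 64 across, 90 high (sizes in mm). Origin: centre of its underside.
- bottle: Bystander: a plastic bottle, 56 across, 160 high (sizes in mm). Origin: centre of its underside.
- bowl: Bystander: a green mixing bowl, 120 across the rim, 60 high (sizes in mm). Origin: centre of its underside.
- mug: Bystander: a white mug, 76 across, 85 high, handle to its +y side (sizes in mm). Origin: centre of its underside.
- articulator: Bystander: a brass dental articulator with two plaster blocks, about 100 x 80 x 107 high (sizes in mm). Origin: centre of its underside.

How it is judged:
By the outcome, as a careful person would: the job done as asked, in the order asked, and still so for the second after the job is handed in, with the robot touching nothing.
It also fails if it takes over 53 s, if anything falls off the work surface, if the arm or the gripper's body presses on something with over 40 N, if the wrist force passes 120 N, or if a joint passes its speed limit or range.

## Robot

A 7-joint arm with a two-finger parallel gripper is mounted at the origin on the work surface. World frame = base frame: x ahead of the robot, y to its left, z up, the work surface at z = 0. Lengths are in mm, angles in rad, forces in N, time in s.
With the tool pointing down it reaches from about 425 to 925 mm from the base axis. Payload 6.8 kg.
Tool frame: the origin (TCP) lies at the very end of the fingers, on their centre line; the grasp point (between the pads) lies 19 mm behind it (manip.pinch_z is the distance from the TCP to the grasp point, in mm); z points along the fingers, y is the line along which they close (so a half turn about z gives the same grasp; the last joint's range is limited). The gripper opens to 88 mm and grips with 3 to 60 N. Pads are 20 mm wide; open, the fingers measure 115 mm over their backs; the gripper's body (75 mm by 178 mm) begins 61 mm behind the grasp point.
Start: joints at [1.212, 0.477, 0.022, 1.555, -0.011, 1.109, -0.083], TCP at [167.529, -653.897, 222.664] pointing down, gripper open.
Joint ranges: [-2.96, 2.96], [-0.34, 2.1], [-1.41, 1.46], [0.24, 2.44], [-1.37, 4.51], [0.17, 1.92], [-2.96, 2.96]. Speed limits (rad/s): [2.39, 2.39, 3.14, 3.14, 3.14, 3.14, 3.14].

## Interface

Orientations are given as a unit quaternion [x, y, z, w].
In Python, from station import manip, optics gives the robot as it stands.
- The arm moves only by the shell command python3 -m crank 'ROWS'. ROWS is JSON, a list of rows, each a list of 5 numbers: the shift along the tool's x, y, z as a fraction of full scale, then the turn about the tool's z as a fraction of full scale, then the opening, from -1 (shut) to 1 (fully open). A call has exactly 5 rows; each row is the pose to reach, as a shift and turn from the pose commanded when the call began, along the tool's axes at that moment; what a row does not reach only later rows make up. Full scale, the value 1, is 250 mm for a shift and pi/4 rad for a turn. A row lasts 1/10 s, in which the tool goes at most 50 mm and 8.59 degrees, less where a joint would pass 70% of its speed; a pose out of reach is approached as far as the arm can. A call with a number of a shift or a turn outside -1 to 1 is refused whole. A call with a gripper value outside its range is refused whole. The fingers move at their own pace and stop on an object; the grip force is fixed at half the most. Time passes only in rows, so rows that repeat a pose let the fingers close, or fill a call up. It gives the time, the measured TCP pose, the force, the opening and the grip force at its end, in the units of the state.
- manip.observe(): the state, without advancing time (a new reading comes with each control period).
- optics.get_image(name): name is "side" or "top"; returns a dict with "image" (420x560x3 uint8, red, green, blue), "depth" (420x560 float32, mm along the optical axis (not along the pixel's ray), 0 where there is no reading), "intrinsics" (3x3 intrinsics, pixels), "position" and "orientation" of the camera in the world. Camera axes: x right, y up, looking along -z (the intrinsics and any distortion apply to the point x, -y, -z); pixel columns grow to the right and rows downward; lengths in mm; the calibration is good to about 2 mm. A picture is of the moment at which its call begins.
- manip.finish_job(): hands the job in; it is judged then, once.
The state is a dict: "t": time; "joint_pos": joint angles; "qvel": joint speeds; "joint_torque": joint torques, N m; "tool_pos": TCP position; "ee_rot": TCP orientation; "wrist_force": force on the tool from outside, world axes, zero at the start; "ft_torque": the same for the moment, N m; "grip_width": opening from 0.0 (shut) to 1.0 (fully open); "grip_force": force on a finger pad.
Only numpy, scipy, OpenCV 4.12 (cv2) and the standard library are available. Lean on these libraries where they do the work, as an engineer would, in place of code of your own. Each camera call takes 0.05 s, during which the arm holds its last target. There are 200 camera calls.

## Working session

There is one attempt and no reset: what is moved stays moved. The work goes in short steps, Python scripts to look and compute and a shell command to move; the robot and the scene stay as the last step left them, time stands still between calls to the robot, and variables do not carry over. Pictures are saved under pics/ and viewed, at most 10 in all, crops included, and the job is handed in when it is done.

```bash
mkdir -p pics; ls; cat > h.py <<'E'
import numpy as np, cv2
from scipy.spatial.transform import Rotation as R
from station import manip, optics
def grab(n):
    d=optics.get_image(n); im=d["image"]; z=d["depth"].astype(float); K=np.array(d["intrinsics"])
    v,u=np.mgrid[:z.shape[0],:z.shape[1]]
    c=np.stack([(u-K[0,2])/K[0,0]*z,-(v-K[1,2])/K[1,1]*z,-z],-1)
    P=c@R.from_quat(d["orientation"]).as_matrix().T+np.array(d["position"]); P[z==0]=np.nan
    return im,P,d
E
python3 - <<'E'
from h import *
for n in("top","side"):
    im,P,d=grab(n); cv2.imwrite(f"pics/{n}0.png",im[...,::-1]); np.savez(f"{n}0.npz",im=im,P=P)
    print(n,d["position"],d["orientation"],d["intrinsics"],np.isnan(P[...,0]).mean(), {k:v for k,v in d.items() if k not in("image","depth")}.keys())
print(manip.observe(), manip.pinch_z)
E
```

```text
pics
top [ 459.34877356   17.353787   1522.26082928] [-0.04146641  0.03891476  0.71320193 -0.69864812] [[489.21023521   0.         287.0118837 ]
 [  0.         489.21023521 206.40188085]
 [  0.           0.           1.        ]] 0.003975340136054422 dict_keys(['intrinsics', 'position', 'orientation'])
side [ 405.65493184 1013.91185627  990.57375841] [-0.04115651  0.41578267  0.90291512 -0.10087219] [[472.92868066   0.         282.02291953]
 [  0.         472.92868066 207.02352051]
 [  0.           0.           1.        ]] 0.004251700680272109 dict_keys(['intrinsics', 'position', 'orientation'])
{'t': 0.1, 'joint_pos': array([ 1.21187139,  0.47771126,  0.02238181,  1.55630749, -0.01150815,
        1.10929842, -0.08308306]), 'qvel': array([ 5.36935880e-04, -1.46226720e-03, -2.08270146e-04, -2.12121782e-03,
        7.13456613e-05, -7.11475336e-04,  1.58731457e-03]), 'joint_torque': array([ 5.58198299e-03, -5.84082663e+01,  1.54005859e+00, -2.73312110e+01,
       -5.42409858e-02,  1.30351569e-02,  4.74532396e-05]), 'tool_pos': array([ 167.37646442, -653.3791671 ,  221.80288744]), 'ee_rot': array([ 9.92145905e-01,  1.25083440e-01, -1.61883307e-04, -7.81320367e-04]), 'wrist_force': array([-0.47735899, -0.38953212,  0.70939206]), 'ft_torque': array([-0.0030613 , -0.02746594,  0.00606598]), 'grip_force': 0.0, 'grip_width': 0.9962414457667925} 18.700000000000003
```

View pics/top0.png

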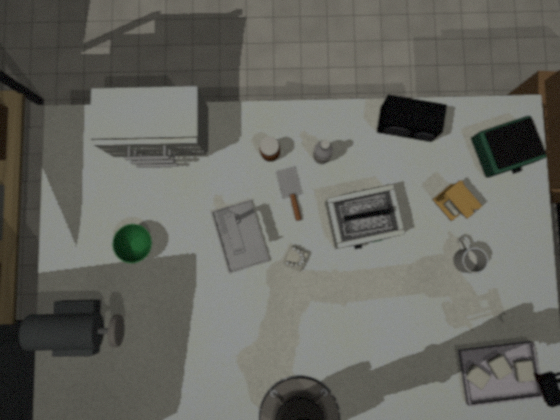

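View pics/side0.png

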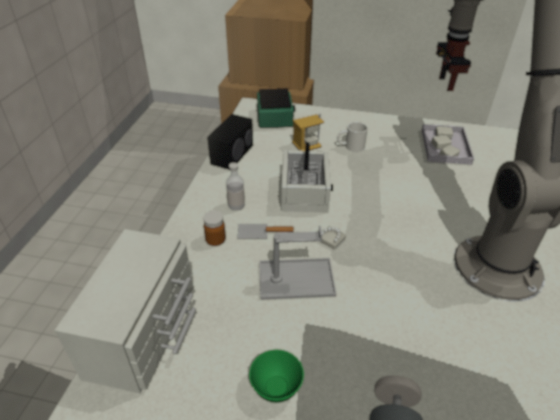

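The top view shows the cleaner at about (365,215), with the dark strap and grip at (368,213). The stand is at (240,237), the cast at (296,256) and the spatula at (292,193). In the side view, the hook runs from the post at (275,240) to about (320,237), towards the robot.

```bash
python3 - <<'E'
from h import *
for n,boxes in (("top",{"stand":(205,190,280,280),"clean":(318,175,412,255)}),("side",{"stand":(250,222,345,300),"clean":(270,132,340,215)})):
    D=np.load(n+"0.npz"); P=D["P"]; im=D["im"]
    for k,(a,b,c,d) in boxes.items():
        p=P[b:d,a:c].reshape(-1,3); g=im[b:d,a:c].reshape(-1,3).max(1); uv=np.stack(np.meshgrid(np.arange(a,c),np.arange(b,d)),-1).reshape(-1,2)
        for lo,hi,nm in ((8,20,'tray'),(155,192,'hook/grip'),(92,108,'rim'),(130,157,'strap'),(180,205,'griptop')):
            m=(p[:,2]>lo)&(p[:,2]<hi)
            if m.sum()<8: continue
            q=p[m]; r=cv2.minAreaRect(q[:,:2].astype(np.float32))
            print(n,k,nm,m.sum(),'mean',q.mean(0).round(),'rect',np.round(r[0]),np.round(r[1]),round(r[2],1))
    for k,(a,b,c,d) in boxes.items():
        cr=cv2.resize(im[b-5:d+5,a-5:c+5],None,fx=4,fy=4,interpolation=cv2.INTER_CUBIC); cr=cv2.convertScaleAbs(cr,alpha=1.3)
        cr=cv2.copyMakeBorder(cr,0,400-min(400,cr.shape[0]),0,400-min(400,cr.shape[1]),cv2.BORDER_CONSTANT)[:400,:400]
        globals().setdefault('T',[]).append(cr)
cv2.imwrite("pics/crops.png",cv2.resize(np.vstack([np.hstack(T[:2]),np.hstack(T[2:])]),(800,800))[...,::-1][:600] if 0 else cv2.resize(np.vstack([np.hstack(T[:2]),np.hstack(T[2:])]),(600,600))[...,::-1])
E
```

```text
top stand tray 416 mean [546. 165.  12.] rect [552. 158.] [240. 217.] 4.5
top stand hook/grip 462 mean [544. 168. 165.] rect [545. 169.] [119.  30.] 16.0
top stand griptop 17 mean [491. 153. 183.] rect [491. 153.] [ 5. 25.] 13.0
top clean tray 45 mean [ 585. -184.   11.] rect [ 601. -224.] [267. 243.] 88.8
top clean hook/grip 66 mean [ 587. -204.  174.] rect [ 588. -207.] [ 14. 117.] 8.6
top clean rim 1197 mean [ 589. -208.   99.] rect [ 590. -209.] [150. 202.] 10.8
top clean strap 212 mean [ 588. -203.  151.] rect [ 588. -205.] [ 17. 131.] 8.4
top clean griptop 54 mean [ 588. -204.  191.] rect [ 588. -205.] [11. 30.] 7.8
side stand tray 772 mean [551. 128.  13.] rect [536. 112.] [240. 273.] 9.7
side stand hook/grip 500 mean [540. 175. 166.] rect [544. 173.] [119.  37.] 17.8
side stand rim 29 mean [593. 193. 101.] rect [594. 192.] [13. 11.] 13.4
side stand strap 40 mean [589. 193. 143.] rect [563. 189.] [75. 11.] 9.9
side stand griptop 23 mean [489. 159. 183.] rect [490. 158.] [ 6. 29.] 15.9
side clean tray 228 mean [ 597. -261.   14.] rect [ 582. -310.] [172. 420.] 7.0
side clean hook/grip 54 mean [ 585. -188.  175.] rect [ 584. -185.] [12. 68.] 10.4
side clean rim 746 mean [ 585. -188.   99.] rect [ 588. -203.] [151. 209.] 10.1
side clean strap 102 mean [ 582. -165.  149.] rect [ 586. -195.] [ 16. 126.] 8.3
side clean griptop 35 mean [ 586. -197.  190.] rect [ 587. -199.] [10. 39.] 10.3
```

View pics/crops.png

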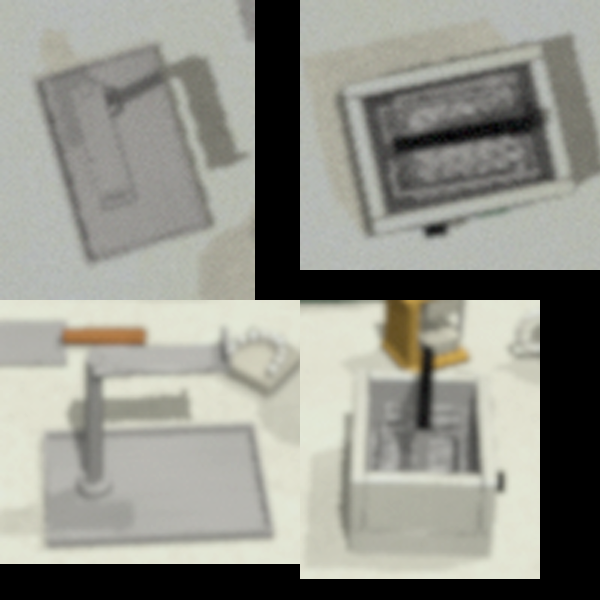

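Both views agree within about 5 mm. Averaged:

| Item | Position (mm) | Yaw (rad) |
|---|---|---|
| Grip centre | (587.5, -202.5) | 0.147 |
| Hook seat | (523, 165) | 0.28 |

The heights match the given sizes: rim 99, hook 165, tip 183, grip top 191. I'm moving now.

```bash
cat > go.py <<'E'
import sys
from h import *
x,y,z,psi=map(float,sys.argv[1:5]); s=manip.observe(); r=R.from_quat(s["ee_rot"]); M=r.as_matrix()
p=np.arctan2(M[1,0],M[0,0]); d=np.array([x,y,z])-s["tool_pos"]
t=-((psi-p+np.pi)%(2*np.pi)-np.pi)
print("t",round(s["t"],2),"pos",s["tool_pos"].round(1),"psi",round(p,3),"down",M[2,2].round(4),"F",s["wrist_force"].round(1),"grip",round(s["grip_width"],3),round(s["grip_force"],1),"j",s["joint_pos"].round(2))
print("shift",(M.T@d/250).round(3),"turn",round(t/(np.pi/4),3))
E
python3 -m crank '[[0.16,-0.1,-0.03,-0.19,1],[0.32,-0.2,-0.06,-0.38,1],[0.48,-0.31,-0.09,-0.57,1],[0.65,-0.42,-0.12,-0.75,1],[0.81,-0.52,-0.12,-0.93,1]]'
python3 go.py 587.5 -202.5 235 1.718
```

```text
t: 0.6
tool_pos: [332.7, -476.3, 253.5]
ee_rot: [0.881, 0.474, 0.0, 0.001]
wrist_force: [0.4, -0.2, -0.4]
grip_width: 1.0
grip_force: 0.0
t 0.6 pos [ 332.7 -476.3  253.5] psi 0.987 down -1.0 F [ 0.4 -0.2 -0.4] grip 1.0 0.0 j [ 1.02  0.3  -0.21  1.74  0.07  1.1   0.21]
shift [1.476 0.247 0.074] turn -0.931
```

```bash
python3 -m crank '[[0.19,0.03,0,-0.19,1],[0.38,0.06,0,-0.38,1],[0.57,0.1,0,-0.57,1],[0.76,0.13,0,-0.75,1],[0.95,0.16,0,-0.93,1]]' >/dev/null
python3 go.py 587.5 -202.5 235 1.718
```

```text
t 1.1 pos [ 497.5 -301.   252.5] psi 1.717 down -1.0 F [ 0.6 -0.4 -0.3] grip 1.001 0.0 j [ 0.78  0.33 -0.44  1.73  0.15  1.12  0.45]
shift [0.337 0.414 0.07 ] turn -0.001
```

```bash
python3 -m crank '[[0.1,0.13,0.02,0,1],[0.2,0.25,0.04,0,1],[0.3,0.37,0.06,0,1],[0.34,0.414,0.07,0,1],[0.34,0.414,0.07,0,1]]' >/dev/null
python3 go.py 587.5 -202.5 163 1.718
python3 - <<'E'
from h import *
T=[]
for n,(a,b,w,h) in (("side",(255,100,110,120)),("top",(310,150,110,120))):
    im,P,d=grab(n); T.append(cv2.resize(im[b:b+h,a:a+w],None,fx=3.5,fy=4))
    p=P[b:b+h,a:a+w].reshape(-1,3)
    for lo,hi in((183,196),(135,158)):
        m=(p[:,2]>lo)&(p[:,2]<hi)&(abs(p[:,0]-587)<25)&(abs(p[:,1]+202)<25); print(n,lo,m.sum(),p[m].mean(0).round(),p[m].min(0).round(),p[m].max(0).round())
cv2.imwrite("pics/a.png",cv2.convertScaleAbs(np.hstack(T)[...,::-1],alpha=1.4))
E
```

```text
t 1.6 pos [ 588.  -201.2  234.4] psi 1.716 down -1.0 F [-0.6  0.7  0. ] grip 1.001 0.0 j [ 0.58  0.42 -0.47  1.65  0.2   1.12  0.2 ]
shift [-0.005 -0.003  0.285] turn -0.003
side 183 33 [ 586. -197.  191.] [ 579. -218.  183.] [ 593. -182.  196.]
side 135 27 [ 586. -191.  153.] [ 576. -225.  148.] [ 598. -178.  158.]
top 183 21 [ 587. -194.  191.] [ 581. -201.  186.] [ 592. -190.  196.]
top 135 38 [ 584. -187.  152.] [ 576. -209.  140.] [ 593. -178.  158.]
```

View pics/a.png

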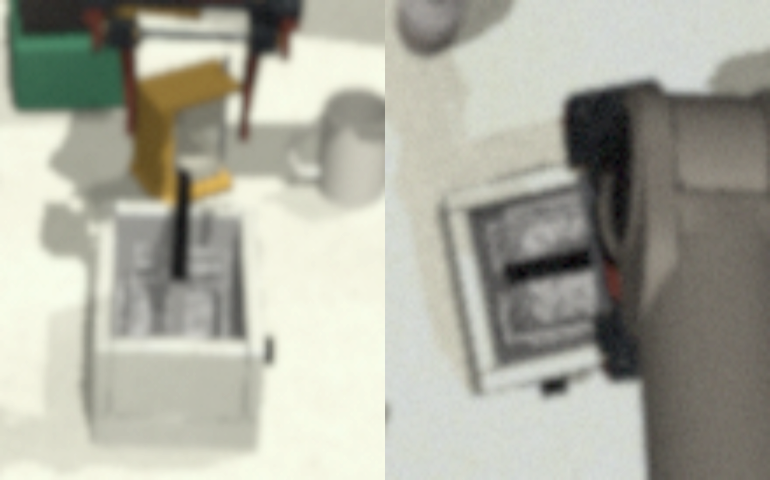

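The side view (left) shows the fingers straddling the tab: fingers at columns 130 and 245, tab at 182. I'm descending and closing.

```bash
python3 -m crank '[[0,0,0.07,0,1],[0,0,0.14,0,1],[0,0,0.21,0,1],[0,0,0.26,0,1],[0,0,0.285,0,1]]' >/dev/null
python3 go.py 587.5 -202.5 163 1.718
python3 -m crank '[[0,0,0,0,-0.4],[0,0,0,0,-0.7],[0,0,0,0,-1],[0,0,0,0,-1],[0,0,0,0,-1]]' >/dev/null
python3 -m crank '[[0,0,0,0,-1],[0,0,0,0,-1],[0,0,0,0,-1],[0,0,0,0,-1],[0,0,0,0,-1]]' >/dev/null
python3 go.py 587.5 -202.5 248 1.718
```

```text
t 2.2 pos [ 585.8 -205.8  162.9] psi 1.709 down -1.0 F [ 0.1 -0.2  0.9] grip 1.001 0.0 j [ 0.57  0.49 -0.45  1.72  0.25  0.99  0.17]
shift [ 0.012  0.008 -0.   ] turn -0.011
t 3.2 pos [ 587.7 -203.8  164.1] psi 1.712 down -1.0 F [ 2.1  0.6 -2.3] grip 0.138 30.0 j [ 0.57  0.49 -0.45  1.72  0.25  0.99  0.17]
shift [ 0.005  0.    -0.336] turn -0.008
```

The opening is 12 mm at 30 N, so the tab is gripped. I'm lifting gently.

```bash
python3 -m crank '[[0,0,-0.02,0,-1],[0,0,-0.06,0,-1],[0,0,-0.1,0,-1],[0,0,-0.14,0,-1],[0,0,-0.17,0,-1]]' >/dev/null
python3 go.py 587.5 -202.5 248 1.718
python3 -m crank '[[0,0,-0.04,0,-1],[0,0,-0.08,0,-1],[0,0,-0.12,0,-1],[0,0,-0.16,0,-1],[0,0,-0.18,0,-1]]' >/dev/null
python3 go.py 430 137 248 1.851
python3 - <<'E'
from h import *
im,P,d=grab("side"); cv2.imwrite("pics/b.png",cv2.convertScaleAbs(cv2.resize(im[60:220,220:380],None,fx=3,fy=3)[...,::-1],alpha=1.4))
E
```

```text
t 3.7 pos [ 587.7 -203.9  207.9] psi 1.712 down -1.0 F [ 0.9  0.5 -2.8] grip 0.135 30.0 j [ 0.58  0.44 -0.46  1.68  0.22  1.07  0.19]
shift [ 0.006  0.    -0.16 ] turn -0.008
t 4.2 pos [ 587.8 -203.9  252.8] psi 1.712 down -1.0 F [ 0.4  0.3 -3.2] grip 0.138 30.0 j [ 0.58  0.4  -0.47  1.63  0.2   1.15  0.21]
shift [ 1.439 -0.433  0.018] turn -0.178
```

View pics/b.png

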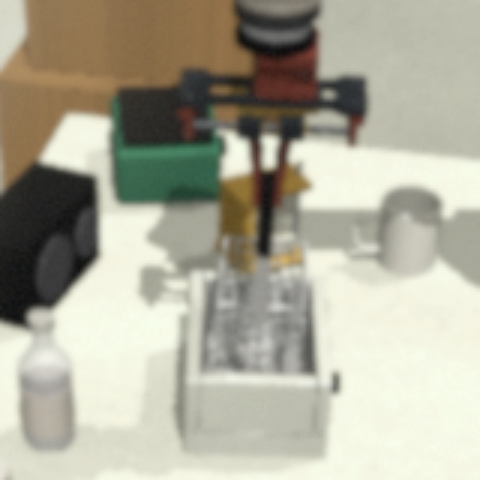

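The basket is up, level, and just above the rim of the cleaner. I'm carrying it to the staging point in front of the hook.

```bash
python3 -m crank '[[0.05,-0.01,0,-0.01,-1],[0.14,-0.04,0,-0.03,-1],[0.26,-0.08,0,-0.05,-1],[0.39,-0.12,0,-0.06,-1],[0.52,-0.16,0,-0.06,-1]]' >/dev/null
python3 -m crank '[[0.13,-0.03,0,-0.01,-1],[0.26,-0.06,0,-0.03,-1],[0.39,-0.1,0,-0.04,-1],[0.5,-0.14,0,-0.05,-1],[0.56,-0.16,0,-0.06,-1]]' >/dev/null
python3 go.py 430 137 230 1.851
```

```text
t 5.25 pos [461.8  52.1 251. ] psi 1.81 down -1.0 F [-0.2 -0.  -1.9] grip 0.136 30.0 j [ 0.36  0.15 -0.66  1.97  0.11  1.06 -0.11]
shift [ 0.36  -0.043  0.084] turn -0.052
```

```bash
python3 -m crank '[[0.06,-0.01,0.01,-0.01,-1],[0.15,-0.02,0.03,-0.02,-1],[0.25,-0.03,0.06,-0.03,-1],[0.33,-0.04,0.08,-0.05,-1],[0.36,-0.043,0.1,-0.052,-1]]' >/dev/null
python3 -m crank '[[0,0,0,0,-1],[0,0,0,0,-1],[0,0,0,0,-1],[0,0,0,0,-1],[0,0,0,0,-1]]' >/dev/null
python3 go.py 523 165 226 1.851
python3 - <<'E'
from h import *
im,P,d=grab("side"); cv2.imwrite("pics/c.png",cv2.convertScaleAbs(cv2.resize(im[140:320,230:430],None,fx=3.3,fy=3.3)[...,::-1],alpha=1.4))
np.savez("c.npz",P=P,im=im)
p=P[140:320,230:430].reshape(-1,3); g=im[140:320,230:430].reshape(-1,3).max(1)
m=(p[:,2]>190)&(p[:,2]<216)&(abs(p[:,1]-137)<80)&(abs(p[:,0]-430)<40)&(g<60)
print(m.sum(),p[m].mean(0),cv2.minAreaRect(p[m][:,:2].astype(np.float32)))
A=np.c_[p[m][:,:2],np.ones(m.sum())]; print(np.linalg.lstsq(A,p[m][:,2],rcond=None)[0])
E
```

```text
t 6.25 pos [432.9 133.8 226.6] psi 1.846 down -1.0 F [-0.2  0.2 -1.8] grip 0.131 30.0 j [ 0.23  0.17 -0.73  2.02  0.13  1.   -0.29]
shift [0.023 0.381 0.002] turn -0.007
80 [425.31222108 167.6069343  213.24090313] ((431.3773193359375, 142.64801025390625), (13.522397994995117, 122.92208862304688), 16.967487335205078)
[-1.26209371e-01 -1.24475513e-02  2.69005587e+02]
```

View pics/c.png

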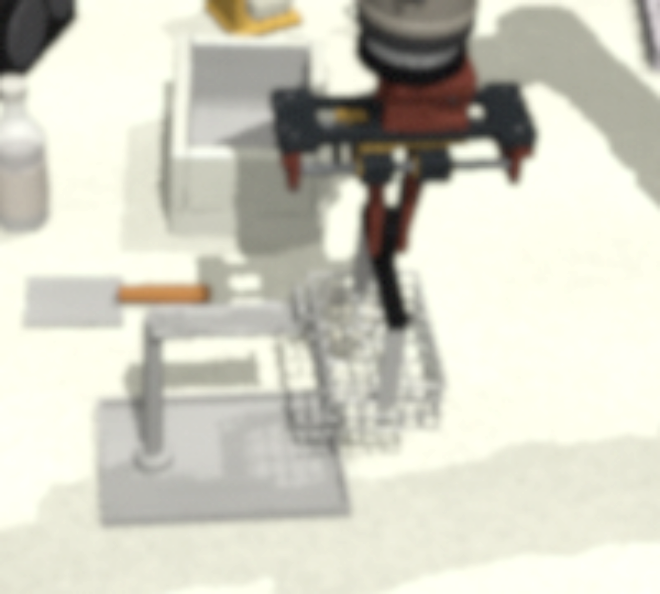

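The strap is level (yaw about 17°, centred on the gripper). It sits in front of and above the tip, with the basket's rim below the bar. I'm moving in along the hook.

```bash
python3 -m crank '[[0,0.03,0,0,-1],[0,0.08,0,-0.003,-1],[0.005,0.13,0,-0.007,-1],[0.01,0.18,0,-0.007,-1],[0.01,0.22,0,-0.007,-1]]' >/dev/null
python3 go.py 523.5 162 226 1.851
python3 -m crank '[[0,0.04,0,0,-1],[0,0.08,0,0,-1],[0,0.12,0,0,-1],[0,0.15,0,0,-1],[0,0.16,0,0,-1]]' >/dev/null
python3 -m crank '[[0,0,0,0,-1],[0,0,0,0,-1],[0,0,0,0,-1],[0,0,0,0,-1],[0,0,0,0,-1]]' >/dev/null
python3 go.py 523.5 162 199 1.851
python3 - <<'E'
from h import *
T=[]
for n,(a,b,w,h) in (("side",(230,160,130,150)),("top",(200,160,130,150))):
    im,P,d=grab(n); T.append(cv2.resize(im[b:b+h,a:a+w],None,fx=3,fy=3.5)); p=P.reshape(-1,3); g=im.reshape(-1,3).max(1)
    for nm,m in (("strap",(p[:,2]>198)&(p[:,2]<220)&(abs(p[:,0]-523)<45)&(abs(p[:,1]-163)<80)&(g<60)),("hook",(p[:,2]>158)&(p[:,2]<172)&(abs(p[:,0]-545)<80)&(abs(p[:,1]-168)<45)&(g>70))):
        if m.sum()>5: print(n,nm,m.sum(),p[m].mean(0).round(1),cv2.minAreaRect(p[m][:,:2].astype(np.float32)))
cv2.imwrite("pics/d.png",cv2.convertScaleAbs(np.hstack(T)[...,::-1],alpha=1.4))
E
```

```text
t 6.8 pos [486.2 152.6 226.3] psi 1.853 down -1.0 F [-0.2  0.2 -1.5] grip 0.135 30.0 j [ 0.18  0.28 -0.71  1.9   0.21  1.04 -0.34]
shift [-0.005  0.154  0.001] turn 0.002
t 7.8 pos [523.1 162.7 226.5] psi 1.852 down -1.0 F [ 0.8  0.7 -2.7] grip 0.129 30.0 j [ 0.14  0.34 -0.69  1.82  0.25  1.07 -0.36]
shift [-0.003  0.001  0.11 ] turn 0.002
side strap 114 [512.8 202.2 214.3] ((513.6245727539062, 195.66290283203125), (13.075218200683594, 70.26616668701172), 16.649173736572266)
side hook 373 [551.1 178.2 164.8] ((543.1488647460938, 174.508056640625), (119.318115234375, 35.31591033935547), 14.099063873291016)
top strap 62 [536.2 113.  214.6] ((535.9541625976562, 113.0353775024414), (15.306166648864746, 30.45601463317871), 15.27314281463623)
```

View pics/d.png

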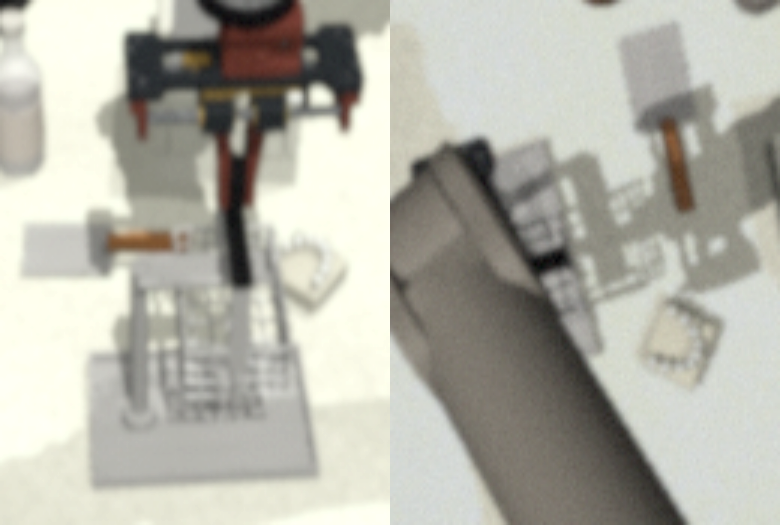

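The side view shows the strap over the bar between post and tip. Measured strap mid is within about 2 mm of the seat in both views. I'm lowering.

```bash
python3 -m crank '[[0,0,0.03,0,-1],[0,0,0.06,0,-1],[0,0,0.09,0,-1],[0,0,0.115,0,-1],[0,0,0.13,0,-1]]' >/dev/null
python3 go.py 523.5 162 189 1.851
python3 -m crank '[[0,0,0.006,0,-1],[0,0,0.012,0,-1],[0,0,0.016,0,-1],[0,0,0.02,0,-1],[0,0,0.02,0,-1]]' >/dev/null
python3 go.py 523.5 162 189 1.851
```

```text
t 8.4 pos [522.8 162.6 192.9] psi 1.852 down -1.0 F [-0.2 -0.  -2.6] grip 0.133 30.0 j [ 0.13  0.38 -0.68  1.86  0.28  1.   -0.38]
shift [-0.003  0.002  0.015] turn 0.002
t 8.9 pos [523.3 162.8 188.9] psi 1.852 down -1.0 F [-0.1 -0.3 -2.2] grip 0.139 30.0 j [ 0.13  0.38 -0.67  1.86  0.28  0.99 -0.39]
shift [-0.003  0.    -0.   ] turn 0.001
```

```bash
python3 -m crank '[[0,0,0.003,0,-1],[0,0,0.006,0,-1],[0,0,0.006,0,-1],[0,0,0.006,0,-1],[0,0,0.006,0,-1]]' >/dev/null
python3 go.py 523.5 162 189 1.851
python3 -m crank '[[0,0,0.003,0,-1],[0,0,0.006,0,-1],[0,0,0.006,0,-1],[0,0,0.006,0,-1],[0,0,0.006,0,-1]]' >/dev/null
python3 go.py 523.5 162 189 1.851
```

```text
t 9.4 pos [523.4 162.9 188.5] psi 1.852 down -1.0 F [-2.1 -1.7  6.4] grip 0.137 30.0 j [ 0.13  0.38 -0.67  1.86  0.28  0.99 -0.39]
shift [-0.003 -0.001 -0.002] turn 0.001
t 9.9 pos [523.4 162.9 188.4] psi 1.852 down -1.0 F [-6.2 -4.8 18.6] grip 0.134 30.0 j [ 0.13  0.38 -0.67  1.86  0.28  0.99 -0.39]
shift [-0.003 -0.001 -0.002] turn 0.001
```

It is seated: contact at the expected height, 188.5. I'm relieving the load, then opening partly so the fingers stay inside the hook tip.

```bash
python3 -m crank '[[0,0,-0.004,0,-1],[0,0,-0.009,0,-1],[0,0,-0.009,0,-1],[0,0,-0.009,0,-1],[0,0,-0.009,0,-1]]' >/dev/null
python3 go.py 523.5 162 189 1.851
python3 -m crank '[[0,0,0,0,-0.65],[0,0,0,0,-0.5],[0,0,0,0,-0.4],[0,0,0,0,-0.3],[0,0,0,0,-0.3]]' >/dev/null
python3 -m crank '[[0,0,0,0,-0.3],[0,0,0,0,-0.3],[0,0,0,0,-0.3],[0,0,0,0,-0.3],[0,0,0,0,-0.3]]' >/dev/null
python3 go.py 523.5 162 300 1.851
```

```text
t 10.4 pos [523.5 162.9 188.5] psi 1.852 down -1.0 F [-0.6 -1.3  3.9] grip 0.135 30.0 j [ 0.13  0.38 -0.67  1.86  0.28  0.99 -0.39]
shift [-0.004 -0.001 -0.002] turn 0.002
t 11.4 pos [523.3 162.8 188.2] psi 1.852 down -1.0 F [-0.6  0.2 -1. ] grip 0.35 0.0 j [ 0.13  0.38 -0.67  1.86  0.28  0.99 -0.39]
shift [-0.003  0.    -0.447] turn 0.001
```

Released. Next I retreat straight up and then sideways, out of the cameras' way.

```bash
python3 -m crank '[[0,0,-0.04,0,-0.3],[0,0,-0.1,0,-0.3],[0,0,-0.2,0,-0.3],[0,0,-0.35,0,-0.3],[0,0,-0.5,0,-0.3]]' >/dev/null
python3 -m crank '[[-0.15,0,0,0,-0.3],[-0.35,0,0,0,-0.3],[-0.55,0,0,0,-0.3],[-0.75,0,0,0,-0.3],[-0.9,0,0,0,-0.3]]' >/dev/null
python3 go.py 523.5 162 300 1.851
python3 - <<'E'
from h import *
T=[]
for n,(a,b,w,h) in (("side",(230,160,130,150)),("top",(200,160,130,150))):
    im,P,d=grab(n); T.append(cv2.resize(im[b:b+h,a:a+w],None,fx=3,fy=3.5)); p=P.reshape(-1,3); g=im.reshape(-1,3).max(1)
    for nm,m in (("strap",(p[:,2]>170)&(p[:,2]<184)&(abs(p[:,0]-523)<45)&(abs(p[:,1]-163)<80)&(g<60)),):
        q=p[m]; print(n,nm,m.sum(),q.mean(0).round(1),cv2.minAreaRect(q[:,:2].astype(np.float32)))
        for s in(1,-1):
            e=q[s*(q[:,1]-163)>25]; print(s,len(e),np.median(e[:,2]))
cv2.imwrite("pics/e.png",cv2.convertScaleAbs(np.hstack(T)[...,::-1],alpha=1.4))
E
```

```text
t 12.4 pos [586.3 -57.1 314.8] psi 1.849 down -1.0 F [ 0.7 -0.2 -0.1] grip 0.35 0.0 j [ 0.45  0.32 -0.59  1.62  0.19  1.26  0.11]
shift [ 0.912 -0.001  0.058] turn -0.002
side strap 129 [518.7 184.5 177.1] ((524.2992553710938, 167.146240234375), (12.994732856750488, 129.38690185546875), 18.262718200683594)
1 71 176.95838820122424
-1 20 176.90970735935736
top strap 182 [523.2 157.2 176.7] ((522.4383544921875, 160.18716430664062), (15.323479652404785, 127.27601623535156), 16.33005142211914)
1 62 176.33021366004516
-1 81 176.68337719911756
```

View pics/e.png

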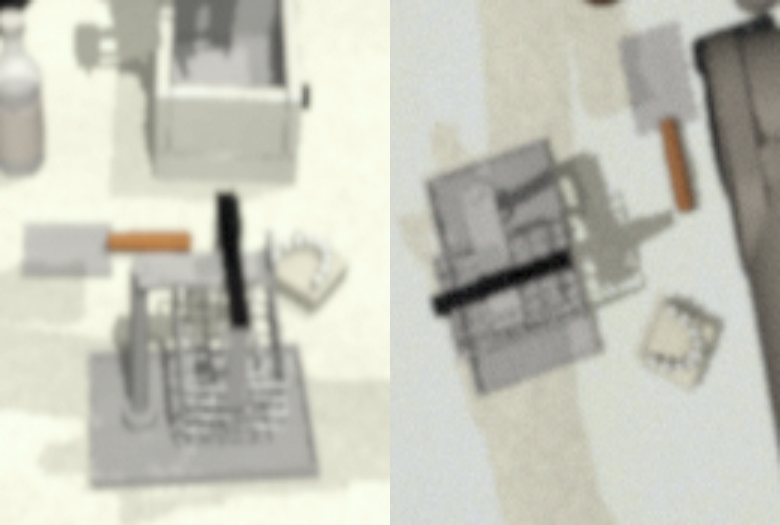

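The basket hangs level on the hook: the strap top is at 177 on both sides, and its middle is within about 2 mm of the seat. Nothing else moved. I'm letting the arm settle and handing in.

```bash
python3 -m crank '[[0,0,0,0,-0.3],[0,0,0,0,-0.3],[0,0,0,0,-0.3],[0,0,0,0,-0.3],[0,0,0,0,-0.3]]' >/dev/null
python3 -c "
from station import manip
print(manip.finish_job())"
```

```text
the job is handed in; nothing more can be done
None
```

The basket hangs level on the hook by the middle of its handle, within about 2 mm of the seat; the arm is clear and the job was handed in at about 13 s.

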